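# Close up the coil unit: turn the screening can over and latch it

### The arm

A 7-joint arm with a two-finger parallel gripper is mounted at the origin on the work surface. World frame = base frame: x ahead of the robot, y to its left, z up, the work surface at z = 0. Lengths are in m, angles in rad, forces in N, time in s.
With the tool pointing down it reaches from about 0.35 to 0.9 m from the base axis. Payload 8.1 kg.
Tool frame: the origin (TCP) lies midway between the tips of the shut fingers; the grasp point (between the pads) lies arm.grasp_offset behind it (arm.grasp_offset is the distance from the TCP to the grasp point, in m); z points along the fingers, y is the line along which they close (so a half turn about z gives the same grasp; the last joint's range is limited). The gripper opens to 92 mm and grips with 3 to 60 N. Pads are 19 mm wide; open, the fingers measure 130 mm over their backs; the gripper's body (75 mm by 190 mm) begins 47 mm behind the grasp point.
Start: joints at [1.229, 0.434, 0.025, 1.573, -0.012, 1.134, -0.075], TCP at [0.148, -0.607, 0.227] pointing down, gripper open.
Joint ranges: [-2.62, 2.62], [-0.44, 2.09], [-1.27, 1.32], [0.08, 2.57], [-1.32, 4.46], [0.12, 2], [-2.74, 2.74]. Speed limits (rad/s): [2.22, 2.22, 3.01, 3.01, 3.14, 3.14, 3.14].

### API

Orientations are given as a rotation vector (axis times angle).
In Python, from cell import observe, imaging, arm gives the robot as it stands.
- The arm moves only by the tool apply_moves, never from a script. Its argument "commands" is a list of rows, each a list of 5 numbers: the opening in per cent of the stroke, from 0 (shut) to 100 (fully open), then the shift along the world's x, y, z in units of 0.06 m (1.0 is 0.06 m), then the turn about the world's z in units of 0.5 rad (1.0 is 0.5 rad). A call has 1 to 12 rows; each row shifts and turns the commanded pose from where the row before left it; what a row does not reach is not made up. A row lasts 1/8 s, in which the tool goes at most 62.5 mm and 10.7 degrees, less where a joint would pass 70% of its speed; a pose out of reach is approached as far as the arm can. A call with a number of a shift or a turn outside -1 to 1 is refused whole. A call with a gripper value outside its range is refused whole. The fingers move at their own pace and stop on an object; "newtons" is the grip in N (left out, the last holds). Time passes only in rows, so rows that do not move let the fingers close. It gives the time, the measured TCP pose, the force, the opening and the grip force at its end, in the units of the state.
- observe(): the state, without advancing time (a new reading comes with each control period).
- imaging.get_image(name): name is "scene" or "top" or "wrist"; returns (picture, depth): 384x512x3 uint8, red, green, blue; 384x512 float32, m along the optical axis (not along the pixel's ray), 0 where there is no reading.
- imaging.camera_params(name): a dict with "camera_matrix" (3x3 intrinsics, pixels), "origin" and "rotation" of the camera in the world; the wrist camera has in their place "tool_from_camera" (4x4, takes a point from camera to tool coordinates, whose origin is the TCP and whose axes are the flange's). Camera axes: x right, y up, looking along -z (the intrinsics and any distortion apply to the point x, -y, -z); pixel columns grow to the right and rows downward; lengths in m; the calibration is good to about 2 mm. The wrist camera is an equidistant fisheye: a pixel r from the principal point sees the ray r / f radians off the axis. A picture is of the moment at which its call begins: read the wrist's pose just before it. camera_params takes no time and is no camera call.
- arm.sign_off(): hands the job in; it is judged then, once.
The state is a dict: "clock": time; "joints": joint angles; "dq": joint speeds; "joint_efforts": joint torques, N m; "position": TCP position; "ee_rot": TCP orientation; "force": force on the tool from outside, world axes, zero at the start; "ft_torque": the same for the moment, N m; "width": opening from 0.0 (shut) to 1.0 (fully open); "gripper_force": force on a finger pad.
Only numpy, scipy, OpenCV 4.12 (cv2) and the standard library are available. Lean on these libraries where they do the work, as an engineer would, in place of code of your own. Each camera call takes 0.05 s, during which the arm holds its last target. There are 200 camera calls.

### The job

The square screening can of the coil unit has been left standing mouth up on the bench. Turn it over and put it mouth down over the coil, with its rim flat on the chassis plate, then swing the hold-down bar across the top of the can until it is fully home in its catch. Do not drop or throw the can, and leave the microphone, meter and jar where they are.

Things in the scene. Friction and masses are not known exactly. Their poses are not given: they have to be found in the camera images.
- can: Open-topped square can of bare aluminium, 60 x 60 mm outside and 68 mm tall, walls 3 mm (54 mm square inside), closed end 3 mm thick, about 0.18 kg. Origin: outside centre of the closed end; z points from the closed end to the mouth (up at the start), x and y are square to the sides. It starts standing on the bench mouth up; it can also lie steadily on a side.
- can_mouth (a point): Centre of the can's open mouth, 68 mm from its origin along its z; axes as the can.
- chassis: Fixed aluminium plate 170 (x) x 205 (y) x 10 mm on the bench; origin: centre of its underside. In its middle the coil, 35 mm across, top 30 mm above the plate. At y = +80 mm the hinge post (16 mm across, 82 mm above the bench); at y = -80 mm the catch post, its fork open to -x, top 97 mm above the bench. Two terminals 16 mm tall at x = 70, y = +-50 mm.
- coil_seat (a point): On the plate's upper face (10 mm above the bench), at the coil's axis: where the centre of the can's mouth belongs; axes as the chassis.
- bar (a joint): Angle of the hold-down bar about the upright hinge post. 0: closed, the bar points to the chassis's -y, its end in the fork. Grows as it opens, clockwise seen from above; at pi/2 it points to the chassis's -x. Starts open (1.5 to 1.8) and stays where it is left; travel 0 to 2.0. 1 to 2 N at the knob moves it.
- bar_hinge (a point): On the hinge axis at the bar's underside, 82 mm above the bench (4 mm above the top of a can that is properly down).
- bar_knob (a point): Centre of the upright black knob on the bar, a cylinder 16 mm across and 40 mm tall (90 to 130 mm above the bench), 110 mm from the hinge axis. The steel bar is 14 mm wide and 8 mm thick and runs 164 mm from the hinge axis.
- mic: Bystander: black hand microphone about 120 x 52 x 30 mm lying on the bench; origin under its middle.
- meter: Bystander: grey hand meter 140 x 72 x 38 mm lying on the bench; origin under its middle.
- jar: Bystander: glass jar with a black cap, 64 mm across, 85 mm tall, standing on the bench; origin under its middle.
Not all that is in view belongs to the job. What is shaped like the can but blue or orange is not meant.

How it is judged:
By the outcome, as a careful person would: the job done as asked, in the order asked, and still so for the second after the job is handed in, with the robot touching nothing.
It also fails if it takes over 70 s, if anything falls off the work surface, if the arm or the gripper's body presses on something with over 40 N, if the wrist force passes 120 N, or if a joint passes its speed limit or range.

## Working session

There is one attempt and no reset: what is moved stays moved. The work goes in short steps, Python scripts to look and compute and a tool call to move; the robot and the scene stay as the last step left them, time stands still between calls to the robot, and variables do not carry over. Pictures are saved under pics/ and viewed, at most 10 in all, crops included, and the job is handed in when it is done.

Besides the shell and the picture viewer there is one more tool, called after "Emit:" by a JSON object that holds its "method" and its "body". apply_moves: Moves the arm, as the interface text tells. Its arguments: {"type":"object","properties":{"commands":{"type":"array"},"newtons":{"type":"number"}},"required":["commands"]}

```bash
mkdir -p pics; ls
cat > h.py <<'E'
import numpy as np, cv2
from cell import observe, imaging, arm
from scipy.spatial.transform import Rotation as R
def cloud(name):
    im,d=imaging.get_image(name); p=imaging.camera_params(name); K=np.array(p["camera_matrix"])
    v,u=np.mgrid[:384,:512]
    c=np.stack([(u-K[0,2])/K[0,0]*d,-(v-K[1,2])/K[1,1]*d,-d],-1)
    w=c@np.array(p["rotation"]).T+np.array(p["origin"]); w[d==0]=np.nan
    return im,w
def save(n,im,s=1): cv2.imwrite(n,cv2.resize(im[...,::-1],None,fx=s,fy=s,interpolation=cv2.INTER_CUBIC))
E
python3 - <<'E'
from h import *
print(arm.grasp_offset, {k:(np.round(v,3).tolist()) for k,v in observe().items()})
a,wa=cloud("scene"); b,wb=cloud("top")
np.savez("m.npz",a=a,wa=wa,b=b,wb=wb)
for n in("scene","top"):
  p=imaging.camera_params(n); print(n,np.round(p["origin"],3),np.round(p["rotation"],2).tolist(),np.round(p["camera_matrix"],1).tolist(),[k for k in p])
save("pics/scene.png",a,1.5); save("pics/top.png",b,1.5)
E
```

```text
pics
0.0188 {'clock': 0.0, 'joints': [1.229, 0.435, 0.025, 1.574, -0.012, 1.134, -0.075], 'dq': [0.0, 0.0, 0.001, 0.001, 0.0, 0.002, 0.0], 'joint_efforts': [-0.001, -66.785, 0.985, -31.445, -0.06, 0.043, 0.0], 'position': [0.148, -0.607, 0.226], 'ee_rot': [-3.118, -0.374, 0.001], 'force': [0.104, 0.022, -0.118], 'ft_torque': [0.02, 0.01, 0.0], 'gripper_force': 0.0, 'width': 0.999}Traceback (most recent call last):
  File "<stdin>", line 3, in <module>
  File "h.py", line 8, in cloud
    w=c@np.array(p["rotation"]).T+np.array(p["origin"]); w[d==0]=np.nan
      ~~~~~~~~~~~~~~~~~~~~~~~~~~~^~~~~~~~~~~~~~~~~~~~~~
ValueError: operands could not be broadcast together with shapes (384,512) (3,)
```

```bash
sed -i 's/np.array(p\["rotation"\]).T/R.from_rotvec(p["rotation"]).as_matrix().T/' h.py
python3 - <<'E'
from h import *
print(imaging.camera_params("scene"),imaging.camera_params("top"))
a,wa=cloud("scene"); b,wb=cloud("top")
np.savez("m.npz",a=a,wa=wa,b=b,wb=wb)
print(np.nanmedian(wa[...,2]),np.nanmedian(wb[...,2]))
save("pics/scene.png",a,1.5); save("pics/top.png",b,1.5)
E
```

```text
{'camera_matrix': array([[464.05147093,   0.        , 258.59342092],
       [  0.        , 464.05147093, 198.56459304],
       [  0.        ,   0.        ,   1.        ]]), 'origin': array([ 1.12597854, -0.669432  ,  0.99974901]), 'rotation': array([0.72866478, 0.2504661 , 0.67085986])} {'camera_matrix': array([[371.10589444,   0.        , 250.6483846 ],
       [  0.        , 371.10589444, 190.58756757],
       [  0.        ,   0.        ,   1.        ]]), 'origin': array([ 0.37991083, -0.00931758,  1.05385052]), 'rotation': array([ 0.18308348, -0.16669486, -1.45851799])}
0.0014341099197860974 0.00019743022478335703
```

View pics/scene.png

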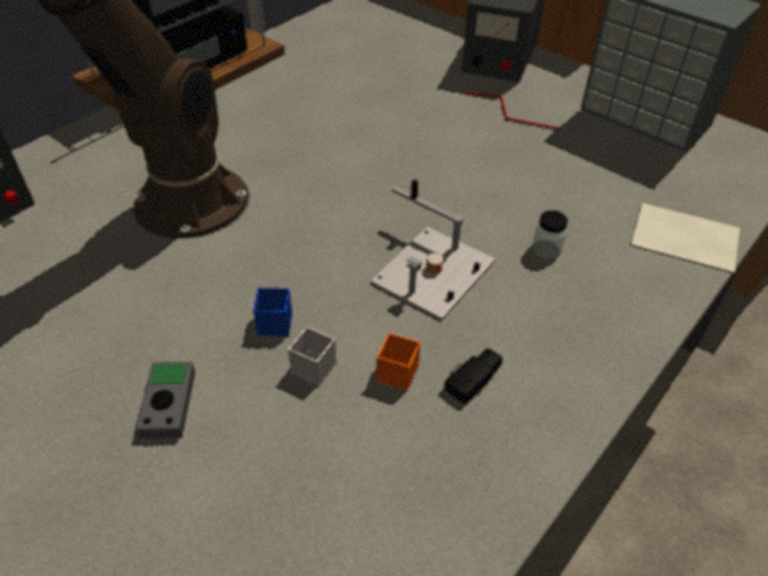

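View pics/top.png

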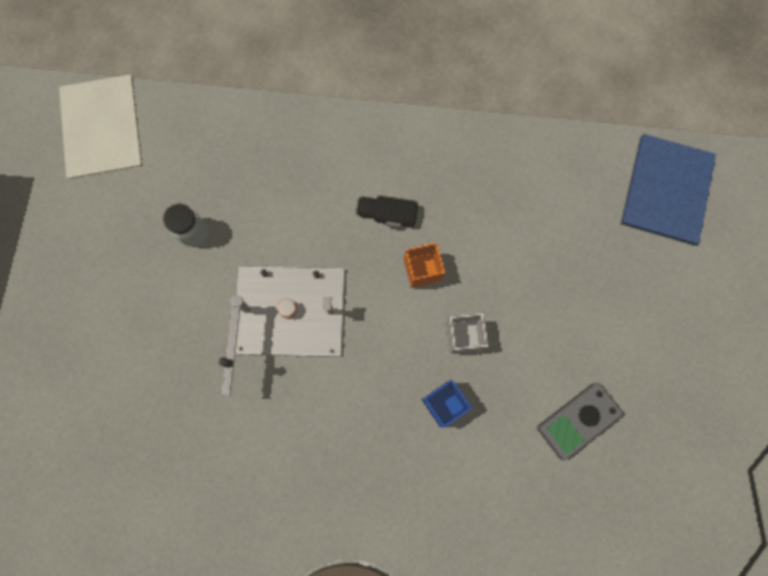

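The aluminium can is at top-view (468,333) (scene (312,356)). The look-alikes are blue (447,403) and orange (424,265). The chassis is around (290,311), with the bar open at (230,345), hinge (236,302) and knob (226,362). Next I measure them.

Run:
```python
from h import *
m=np.load("m.npz"); b,w=m["b"],m["wb"]
def box(u0,u1,v0,v1,z0,z1,sat=None):
    s=w[int(v0/1.5):int(v1/1.5),int(u0/1.5):int(u1/1.5)].reshape(-1,3); c=b[int(v0/1.5):int(v1/1.5),int(u0/1.5):int(u1/1.5)].reshape(-1,3).astype(int)
    k=(s[:,2]>z0)&(s[:,2]<z1); return s[k]
def rect(p): 
    r=cv2.minAreaRect((p[:,:2]*1000).astype(np.float32)); return np.round(r[0],1),np.round(r[1],1),round(r[2],1),np.round(np.percentile(p[:,2],[5,50,95]),3),len(p)
print("can",rect(box(440,500,305,365,.055,.08)))
print("blue",rect(box(410,480,370,435,.055,.08)))
print("orange",rect(box(395,455,235,295,.055,.08)))
print("plate",rect(box(225,360,255,365,.004,.018)))
print("bar",rect(box(215,245,285,400,.08,.1)))
print("knob",rect(box(205,245,340,380,.12,.14)))
print("coil",rect(box(270,305,290,325,.03,.05)))
print("mic",rect(box(345,425,185,235,.012,.06)))
print("catch",rect(box(315,340,285,325,.085,.11)))
print("jar",rect(box(155,200,195,240,.07,.1)))
# fit edges of can
save("pics/can.png",b[int(225/1.5):int(445/1.5),int(390/1.5):int(520/1.5)],5)
```

```text
can (array([ 541.1, -158.1]), array([60.4, 60.1]), 11.4, array([0.057, 0.067, 0.071]), 152)
blue (array([ 411.9, -131.1]), array([60.2, 59.8]), 40.0, array([0.057, 0.068, 0.071]), 138)
orange (array([662.6, -69.6]), array([60.6, 60. ]), 19.5, array([0.056, 0.067, 0.071]), 154)
plate (array([560.4, 172.9]), array([208.8, 262.5]), 5.5, array([0.007, 0.011, 0.014]), 3853)
bar (array([470.6, 254. ]), array([172.1,  21. ]), 1.5, array([0.087, 0.091, 0.094]), 382)
knob (array([438.6, 250. ]), array([12.4, 13.1]), 6.3, array([0.122, 0.13 , 0.133]), 35)
coil (array([554.4, 176. ]), array([33.2, 30.6]), 6.9, array([0.032, 0.04 , 0.043]), 124)
mic (array([769.3,  11.2]), array([119.7,  57.5]), 86.4, array([0.019, 0.029, 0.033]), 680)
catch (array([563.1,  96.4]), array([24.8, 13.6]), 6.6, array([0.094, 0.097, 0.1  ]), 55)
jar (array([691.7, 388.5]), array([55. , 54.6]), 20.4, array([0.077, 0.086, 0.089]), 347)
```

View pics/can.png

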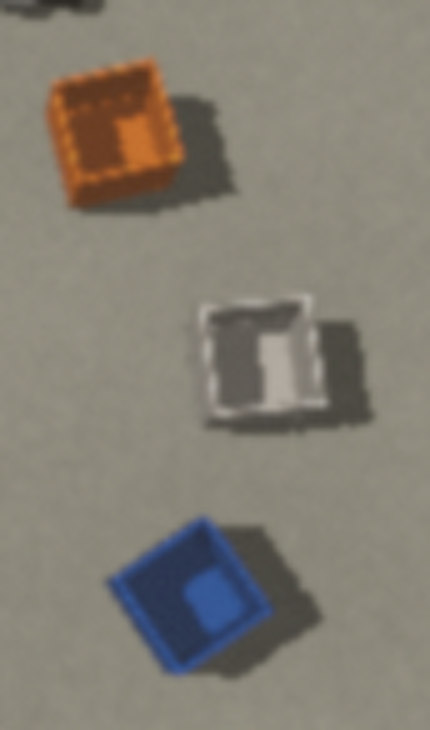

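Choice: the bare aluminium can, centre (0.541,-0.158), yaw 11.4°. The sizes match (60x60, height 68). I'll go above the grip side now, closing line along the can's x.

Emit:
{"method": "apply_moves", "body": {"commands": [[100, 0.55, 0.6, 0, 0.255], [100, 0.55, 0.6, 0, 0.255], [100, 0.55, 0.6, 0, 0.255], [100, 0.55, 0.6, 0, 0.255], [100, 0.55, 0.6, 0, 0.255], [100, 0.55, 0.6, 0, 0.255], [100, 0.55, 0.6, 0, 0.255], [100, 0.55, 0.6, 0, 0.255], [100, 0.55, 0.6, 0, 0.255], [100, 0.55, 0.6, 0, 0.255], [100, 0.55, 0.6, 0, 0.255], [100, 0.55, 0.6, 0, 0.255]], "newtons": 4}}

```text
clock: 1.65
position: [0.5446, -0.1742, 0.2266]
ee_rot: [-1.986, -2.434, 0.0]
force: [0.6, -1.3, -0.1]
width: 1.001
gripper_force: 0.0
```

Emit:
{"method": "apply_moves", "body": {"commands": [[100, 0, -0.05, -0.6, 0], [100, 0, 0, -0.6, 0], [100, 0, 0, -0.6, 0], [100, 0, 0, -0.6, 0], [100, 0, 0, -0.6, 0], [100, 0, 0, -0.4, 0], [0, 0, 0, 0, 0], [0, 0, 0, 0, 0], [0, 0, 0, 0, 0], [0, 0, 0, 0, 0], [0, 0, 0, 0, 0], [0, 0, 0, 0, 0]], "newtons": 4}}

```text
clock: 3.15
position: [0.5444, -0.1785, 0.0238]
ee_rot: [1.99, 2.429, 0.001]
force: [-1.9, 0.1, 7.4]
width: 0.655
gripper_force: 4.0
```

```bash
cat > arc.py <<'E'
import sys,numpy as np
a,z,n,deg,d=[float(x) for x in sys.argv[1:6]]  # rel pos u,z ; steps ; total deg ; yaw deg of u-normal
t=np.radians(np.linspace(0,deg,int(n)+1)); p=np.c_[a*np.cos(t)+z*np.sin(t),-a*np.sin(t)+z*np.cos(t)]
s=np.diff(p,axis=0)/60; y=np.radians(d)
print(p[-1]); print([[round(-np.sin(y)*q[0],3),round(np.cos(y)*q[0],3),round(q[1],3)] for q in s])
E
python3 arc.py -50.6 42.6 15 90 11.4
python3 -c "
from h import *
s=observe();print(s['force'],s['position'],s['gripper_force'])"
```

```text
[42.6 50.6]
[[np.float64(-0.016), np.float64(0.077), np.float64(0.084)], [np.float64(-0.017), np.float64(0.085), np.float64(0.076)], [np.float64(-0.019), np.float64(0.093), np.float64(0.066)], [np.float64(-0.02), np.float64(0.099), np.float64(0.056)], [np.float64(-0.021), np.float64(0.104), np.float64(0.045)], [np.float64(-0.022), np.float64(0.108), np.float64(0.034)], [np.float64(-0.022), np.float64(0.111), np.float64(0.022)], [np.float64(-0.023), np.float64(0.113), np.float64(0.01)], [np.float64(-0.023), np.float64(0.113), np.float64(-0.002)], [np.float64(-0.023), np.float64(0.112), np.float64(-0.014)], [np.float64(-0.022), np.float64(0.11), np.float64(-0.026)], [np.float64(-0.022), np.float64(0.107), np.float64(-0.038)], [np.float64(-0.021), np.float64(0.102), np.float64(-0.049)], [np.float64(-0.02), np.float64(0.097), np.float64(-0.06)], [np.float64(-0.018), np.float64(0.09), np.float64(-0.07)]]
[-1.91001442  0.07530374  7.35018745] [ 0.54443338 -0.17853316  0.02379472] 3.9931362122297287
```

Emit:
{"method": "apply_moves", "body": {"commands": [[0, -0.016, 0.077, 0.084, 0], [0, -0.017, 0.085, 0.076, 0], [0, -0.019, 0.093, 0.066, 0], [0, -0.02, 0.099, 0.056, 0], [0, -0.021, 0.104, 0.045, 0], [0, -0.022, 0.108, 0.034, 0], [0, 0, 0, 0, 0]]}}

```text
clock: 4.03
position: [0.5369, -0.1436, 0.0446]
ee_rot: [1.99, 2.431, 0.0]
force: [-0.7, 0.5, -2.0]
width: 0.657
gripper_force: 4.0
```

Run:
```python
from h import *
s=observe(); print(s['force'],s['position'],s['width'])
a,w=cloud("scene"); save("pics/t1.png",a[180:300,150:310],4)
```

```text
[-0.74256046  0.53658541 -1.96714903] [ 0.53694025 -0.14355904  0.04459104] 0.6573189250554212
```

View pics/t1.png

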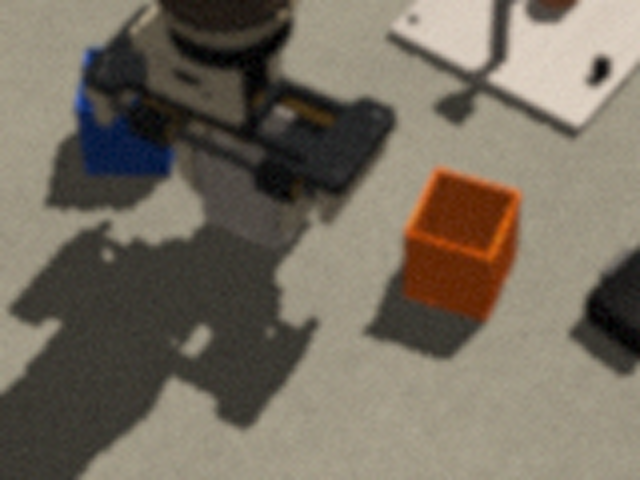

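```bash
cat >> h.py <<'E'
def planes(w,c,r,yaw,zmax=.09,zmin=.006,rx=.032):
    """points in the can's neighbourhood, in (x',u,z) about c"""
    y=np.radians(yaw); M=np.array([[np.cos(y),np.sin(y)],[-np.sin(y),np.cos(y)]])
    q=w.reshape(-1,3).copy(); q[:,:2]=(q[:,:2]-c)@M.T
    k=(abs(q[:,0])<rx)&(abs(q[:,1])<r)&(q[:,2]>zmin)&(q[:,2]<zmax); return q[k]
def prof(q):
    q=q*1000
    for z in range(0,90,6):
        s=q[(q[:,2]>=z)&(q[:,2]<z+6)]
        if len(s)>3: print(z+3,len(s),np.round(np.percentile(s[:,1],[2,25,50,75,98])),end=' | ')
    print()
E
python3 - <<'E'
from h import *
a,w=cloud("scene"); b,wb=cloud("top")
p=observe()['position'][:2]
for ww in (w,wb): prof(planes(ww,p,.1,11.4,.1,rx=.027))
E
```

```text
9 4 [-84. -83. -68. -46. -26.] | 21 12 [-11.  -9.  -9.  -8.  30.] | 27 23 [-12. -10. -10.  -9.  49.] | 33 26 [-13. -11. -10.  -9.  47.] | 39 32 [-13. -10.  -9.  -8.  48.] | 45 23 [-12. -11. -10.  -8.  44.] | 51 27 [-13. -11. -10. -10.  35.] | 57 29 [-12. -11. -10.  -9.  30.] | 63 29 [-12. -11. -10.  -8.  38.] | 69 37 [-12. -11.  -9.   7.  47.] | 75 35 [-12. -10.  -9.  18.  47.] | 81 28 [-12. -11.  -9.  45.  47.] | 87 33 [-12. -10.  -9.  -6.  50.] | 
21 62 [19. 24. 30. 35. 48.] | 27 68 [19. 24. 29. 36. 51.] | 33 4 [50. 50. 50. 51. 51.] | 45 8 [50. 50. 51. 51. 51.] | 51 6 [50. 50. 50. 50. 51.] | 63 5 [50. 50. 51. 51. 51.] | 69 6 [50. 50. 51. 51. 51.] | 75 7 [50. 50. 51. 51. 51.] | 81 4 [50. 50. 51. 51. 51.] | 87 28 [41. 48. 49. 50. 51.] |
```

Emit:
{"method": "apply_moves", "body": {"commands": [[0, -0.05, 0.2, 0, -0.03], [0, -0.09, 0.4, 0, -0.03], [0, -0.09, 0.4, 0, -0.03], [0, -0.09, 0.4, 0, -0.03], [0, -0.09, 0.4, 0, -0.03], [0, -0.09, 0.4, 0, -0.035], [0, -0.05, 0.28, 0, 0], [0, 0, 0.1, 0, 0], [0, 0, 0, -0.15, 0], [0, 0, 0, -0.15, 0], [0, 0, 0, 0, 0]], "newtons": 5}}

```text
clock: 5.55
position: [0.5032, 0.0095, 0.0253]
ee_rot: [-2.102, -2.333, 0.003]
force: [-0.0, -0.5, -1.0]
width: 0.655
gripper_force: 5.0
```

```bash
cat >> h.py <<'E'
def look(yaw=6.2,r=.1):
    s=observe(); print(np.round(s['position'],4),np.round(s['force'],1),round(s['width'],3))
    for n in("scene","top"):
        im,w=cloud(n); print(n); prof(planes(w,s['position'][:2],r,yaw,.1,rx=.027))
E
python3 - <<'E'
from h import *
look()
# plate outline in chassis frame, from the first top picture
m=np.load("m.npz"); y=np.radians(6.2); M=np.array([[np.cos(y),np.sin(y)],[-np.sin(y),np.cos(y)]])
q=m["wb"].reshape(-1,3).copy(); q[:,:2]=(q[:,:2]-[.5544,.176])@M.T*1000
k=(q[:,2]>.007)&(q[:,2]<.015)&(abs(q[:,0])<110)&(abs(q[:,1])<120); q=q[k]
for x in range(-80,80,20): s=q[abs(q[:,0]-x)<8]; print(x,np.round(np.percentile(s[:,1],[0.5,99.5])))
for x in range(-90,100,30): s=q[abs(q[:,1]-x)<8]; print(x,np.round(np.percentile(s[:,0],[0.5,99.5])))
E
```

```text
[0.5032 0.0095 0.0253] [-0.  -0.5 -1. ] 0.655
scene
9 27 [-83. -14. -12. -10.  16.] | 15 23 [-14. -12. -11.  -9.  17.] | 21 24 [-13. -11. -10.  -9.  35.] | 27 29 [-13. -11. -10.  -8.  47.] | 33 33 [-14. -12. -10.  -8.  48.] | 39 25 [-12. -11. -10.  -7.  42.] | 45 26 [-13. -11. -10.  -9.  35.] | 51 29 [-13. -11. -10.  -9.  29.] | 57 27 [-13. -12. -10.   0.  48.] | 63 36 [-13. -11. -10.   0.  48.] | 69 28 [-12. -10.  -9.  46.  48.] | 75 5 [-13. -12. -10.   8.  42.] | 
top
9 139 [62. 76. 82. 93. 99.] | 15 44 [65. 76. 85. 91. 99.] | 
-80 [-98.  96.]
-60 [-100.   94.]
-40 [-100.   94.]
-20 [-100.   93.]
0 [-100.   91.]
20 [-102.   89.]
40 [-102.  100.]
60 [-102.  100.]
-90 [-87.  81.]
-60 [-85.  82.]
-30 [-84.  83.]
0 [-84.  84.]
30 [-84.  85.]
60 [-81.  85.]
90 [-81.  88.]
```

Emit:
{"method": "apply_moves", "body": {"commands": [[0, -0.01, 0.1, 0, 0], [0, -0.01, 0.05, 0, 0], [0, 0, 0.03, 0, 0], [0, 0, 0.03, 0, 0], [0, 0, 0, 0, 0]]}}

```text
clock: 6.28
position: [0.5027, 0.0226, 0.0266]
ee_rot: [2.101, 2.335, -0.001]
force: [-0.4, -4.8, 3.8]
width: 0.652
gripper_force: 5.0
```

```bash
python3 arc.py -50 34 13 80 6
```

```text
[24.80105472 55.14442569]
[[np.float64(-0.007), np.float64(0.065), np.float64(0.086)], [np.float64(-0.008), np.float64(0.074), np.float64(0.079)], [np.float64(-0.009), np.float64(0.082), np.float64(0.07)], [np.float64(-0.009), np.float64(0.089), np.float64(0.061)], [np.float64(-0.01), np.float64(0.095), np.float64(0.051)], [np.float64(-0.01), np.float64(0.1), np.float64(0.04)], [np.float64(-0.011), np.float64(0.104), np.float64(0.029)], [np.float64(-0.011), np.float64(0.106), np.float64(0.018)], [np.float64(-0.011), np.float64(0.107), np.float64(0.007)], [np.float64(-0.011), np.float64(0.107), np.float64(-0.005)], [np.float64(-0.011), np.float64(0.106), np.float64(-0.017)], [np.float64(-0.011), np.float64(0.104), np.float64(-0.028)], [np.float64(-0.011), np.float64(0.1), np.float64(-0.039)]]
```

Emit:
{"method": "apply_moves", "body": {"commands": [[0, -0.007, 0.075, 0.085, 0], [0, -0.008, 0.075, 0.08, 0], [0, -0.009, 0.085, 0.07, 0], [0, -0.009, 0.09, 0.06, 0], [0, -0.01, 0.095, 0.05, 0], [0, -0.01, 0.1, 0.04, 0], [0, 0, 0, 0, 0]]}}

```text
clock: 7.15
position: [0.4996, 0.0552, 0.0497]
ee_rot: [-2.1, -2.337, -0.001]
force: [0.8, 0.2, -1.8]
width: 0.652
gripper_force: 5.0
```

Run:
```python
from h import *
look()
```

```text
[0.4996 0.0552 0.0497] [ 0.8  0.2 -1.8] 0.652
scene
9 13 [-97.  29.  43.  55.  68.] | 15 6 [41. 46. 47. 50. 66.] | 39 5 [-38. -38. -37. -35. -35.] | 45 35 [-41. -38. -37. -35. -33.] | 51 47 [-38. -35. -33. -31. -28.] | 57 47 [-35. -29. -28. -26. -22.] | 63 44 [-29. -26. -24. -19.  46.] | 69 45 [-25. -23. -21. -19.  44.] | 75 45 [-24. -19. -17. -14.  26.] | 81 39 [-19. -15. -13. -10.  -8.] | 87 44 [-14. -11.  -9.  -7.  -1.] | 
top
9 19 [89. 92. 95. 98. 98.] | 15 5 [92. 92. 95. 97. 97.] |
```

Emit:
{"method": "apply_moves", "body": {"commands": [[0, -0.011, 0.11, 0.02, 0], [0, -0.011, 0.107, 0.015, 0], [0, -0.011, 0.107, 0.005, 0], [0, -0.011, 0.107, -0.01, 0], [0, -0.011, 0.106, -0.022, 0], [0, -0.011, 0.104, -0.035, 0], [0, -0.011, 0.1, -0.045, 0], [0, 0, 0, 0, 0]]}}

```text
clock: 8.25
position: [0.4948, 0.0996, 0.045]
ee_rot: [-2.1, -2.336, -0.001]
force: [0.0, -1.0, -1.5]
width: 0.655
gripper_force: 5.0
```

Run:
```python
from h import *
look()
```

```text
[0.4948 0.0996 0.045 ] [ 0.  -1.  -1.5] 0.655
scene
9 16 [-94. -47. -33.  24.  38.] | 15 19 [-38. -36. -35. -11.  34.] | 21 14 [-39. -38. -38. -37. -36.] | 27 13 [-43. -41. -40. -39. -38.] | 33 12 [-45. -42. -41. -41. -40.] | 39 13 [-46. -45. -45. -44. -43.] | 45 9 [-48. -46. -46. -46. -44.] | 51 14 [-50. -49. -49. -48. -47.] | 57 14 [-53. -51. -50. -50. -49.] | 63 19 [-53. -53. -52. -51. -49.] | 69 83 [-55. -50. -45. -41. -28.] | 75 88 [-48. -38. -31. -26. -18.] | 81 101 [-35. -21. -16. -10.   0.] | 87 44 [-14.  -7.  -4.  -0.   3.] | 
top
```

Emit:
{"method": "apply_moves", "body": {"commands": [[0, 0, 0, 0.1, 0], [0, 0.02, -0.2, 0, 0], [0, 0.03, -0.35, 0, 0], [0, 0.03, -0.35, 0, 0], [0, 0.03, -0.35, 0, 0], [0, 0, -0.1, -0.1, 0], [0, 0, 0, -0.07, 0], [0, 0, 0, -0.06, 0], [0, 0, 0, -0.06, 0], [0, 0, 0, -0.05, 0], [0, 0, 0, 0, 0]]}}

```text
clock: 9.72
position: [0.5015, 0.0191, 0.0308]
ee_rot: [-2.099, -2.337, -0.001]
force: [-0.2, -0.2, 0.3]
width: 0.649
gripper_force: 5.0
```

Run:
```python
from h import *
look()
```

```text
[0.5015 0.0191 0.0308] [-0.2 -0.2  0.3] 0.649
scene
9 18 [-90. -48. -38. -37.  20.] | 15 14 [-41. -40. -39. -39. -38.] | 21 13 [-42. -41. -41. -41. -40.] | 27 14 [-45. -44. -43. -42. -41.] | 33 14 [-45. -45. -44. -43. -23.] | 39 14 [-47. -47. -46. -45. -45.] | 45 16 [-48. -48. -47. -46. -46.] | 51 11 [-51. -50. -49. -48. -48.] | 57 45 [-52. -50. -47. -43. -32.] | 63 115 [-52. -44. -36. -30. -17.] | 69 120 [-35. -23. -17. -11.  -0.] | 75 36 [-21.  -7.  -4.  12.  16.] | 
top
9 110 [64. 78. 86. 92. 98.] | 15 38 [ 66.  76.  83.  92. 100.] |
```

Emit:
{"method": "apply_moves", "body": {"commands": [[0, 0, 0, 0, 0], [0, -0.005, 0.05, -0.03, 0], [0, -0.005, 0.05, -0.03, 0], [0, -0.005, 0.05, -0.03, 0], [0, -0.005, 0.05, -0.03, 0], [0, 0, 0, 0, 0]], "newtons": 3}}

```text
clock: 10.58
position: [0.5001, 0.0302, 0.0234]
ee_rot: [-2.1, -2.336, 0.0]
force: [-0.0, -0.7, -1.4]
width: 0.653
gripper_force: 3.0
```

Run:
```python
from h import *
look()
```

```text
[0.5001 0.0302 0.0234] [-0.  -0.7 -1.4] 0.653
scene
9 15 [-48. -47. -46. -45. -44.] | 15 24 [-49. -47. -46. -45. -44.] | 21 20 [-49. -47. -46. -45. -44.] | 27 15 [-50. -48. -47. -47. -46.] | 33 20 [-51. -49. -48. -47. -46.] | 39 19 [-50. -49. -49. -48. -47.] | 45 18 [-52. -49. -48. -48. -47.] | 51 17 [-52. -50. -49. -48. -47.] | 57 40 [-52. -50. -49. -43. -23.] | 63 216 [-50. -38. -26. -14.  14.] | 69 28 [-49.  -9.  -4.  10.  14.] | 
top
9 90 [70. 82. 89. 95. 98.] | 15 24 [70. 82. 86. 91. 99.] |
```

Emit:
{"method": "apply_moves", "body": {"commands": [[0, -0.003, 0.03, -0.03, 0], [0, -0.003, 0.03, -0.03, 0], [0, 0, 0, 0, 0], [100, 0, 0, 0, 0], [100, 0, 0, 0, 0], [100, 0, 0, 0, 0], [100, 0, 0, 0.05, 0], [100, 0.03, -0.17, 0, 0], [100, 0.02, -0.17, 0, 0], [100, 0, 0, 0, 0]]}}

```text
clock: 11.92
position: [0.503, 0.0113, 0.0229]
ee_rot: [2.104, 2.333, -0.001]
force: [0.3, -0.3, -0.3]
width: 1.003
gripper_force: 0.0
```

Run:
```python
from h import *
look()
im,w=cloud("top"); q=planes(w,observe()['position'][:2],.1,6.2,.075,.045,rx=.05)*1000
print(np.round(np.percentile(q,[2,50,98],axis=0)))
```

```text
[0.503  0.0113 0.0229] [ 0.3 -0.3 -0.3] 1.003
scene
9 36 [-83. -28. -26. -24.  94.] | 15 24 [-29. -28. -26. -24.  93.] | 21 19 [-29. -27. -26. -25. -23.] | 27 23 [-29. -27. -26. -25. -22.] | 33 16 [-29. -27. -27. -25. -25.] | 39 20 [-29. -28. -26. -25. -24.] | 45 22 [-28. -27. -26. -25. -23.] | 51 23 [-30. -28. -27. -26. -23.] | 57 78 [-28. -25. -14.  -1.  22.] | 63 135 [-27. -18.  -9.  14.  24.] | 
top
9 130 [ 63.  77.  83.  91. 100.] | 15 42 [ 65.  77.  83.  94. 100.] | Traceback (most recent call last):
  File "<stdin>", line 4, in <module>
    return _quantile_unchecked(
        a, q, axis, out, overwrite_input, method, keepdims, weights)
    return _ureduce(a,
                    func=_quantile_ureduce_func,
    ...<5 lines>...
                    overwrite_input=overwrite_input,
                    method=method)
    r = func(a, **kwargs)
    result = _quantile(arr,
                       quantiles=q,
    ...<2 lines>...
                       out=out,
                       weights=wgt)
    slices_having_nans = np.isnan(arr[-1, ...])
                                  ~~~^^^^^^^^^
IndexError: index -1 is out of bounds for axis 0 with size 0
```

Emit:
{"method": "apply_moves", "body": {"commands": [[0, 0, 0, 0, 0], [0, 0, 0, 0, 0], [0, 0, 0, 0, 0], [0, 0, 0, 0, 0], [0, 0, 0, 0.05, 0], [0, -0.015, 0.15, 0, 0], [0, -0.01, 0.1, 0, 0], [0, 0, 0.05, 0, 0], [0, 0, 0.03, 0, 0], [0, 0, 0, 0, 0]], "newtons": 5}}

```text
clock: 13.32
position: [0.5014, 0.0322, 0.026]
ee_rot: [2.102, 2.335, -0.001]
force: [-0.3, -4.3, 1.7]
width: 0.653
gripper_force: 5.0
```

```bash
python3 arc.py -42 35 13 82 6 | sed 's/np.float64//g'
```

```text
[28.81411217 46.46231742]
[[(-0.007), (0.068), (0.073)], [(-0.008), (0.076), (0.065)], [(-0.009), (0.082), (0.057)], [(-0.009), (0.088), (0.047)], [(-0.01), (0.093), (0.037)], [(-0.01), (0.096), (0.027)], [(-0.01), (0.098), (0.016)], [(-0.01), (0.1), (0.005)], [(-0.01), (0.1), (-0.006)], [(-0.01), (0.098), (-0.017)], [(-0.01), (0.096), (-0.028)], [(-0.01), (0.092), (-0.038)], [(-0.009), (0.088), (-0.048)]]
```

Emit:
{"method": "apply_moves", "body": {"commands": [[0, -0.007, 0.075, 0.073, 0], [0, -0.008, 0.08, 0.065, 0], [0, -0.009, 0.085, 0.057, 0], [0, -0.009, 0.09, 0.045, 0], [0, -0.01, 0.095, 0.033, 0], [0, -0.01, 0.097, 0.022, 0], [0, -0.01, 0.098, 0.012, 0], [0, -0.01, 0.1, 0, 0], [0, -0.01, 0.1, -0.011, 0], [0, -0.01, 0.098, -0.022, 0], [0, -0.01, 0.096, -0.03, 0], [0, 0, 0, 0, 0]]}}

```text
clock: 14.82
position: [0.4952, 0.0945, 0.0405]
ee_rot: [-2.1, -2.336, -0.001]
force: [-0.1, 0.1, -1.7]
width: 0.654
gripper_force: 5.0
```

Run:
```python
from h import *
look()
```

```text
[0.4952 0.0945 0.0405] [-0.1  0.1 -1.7] 0.654
scene
9 19 [-90. -56. -29.  21.  41.] | 15 13 [-34. -34. -32. -30.  35.] | 21 7 [-37. -37. -36. -35. -35.] | 27 11 [-40. -39. -39. -38. -36.] | 33 11 [-43. -42. -41. -40. -39.] | 39 9 [-46. -45. -44. -43. -42.] | 45 8 [-48. -48. -47. -46. -45.] | 51 9 [-51. -51. -50. -49. -49.] | 57 14 [-54. -53. -53. -51. -50.] | 63 9 [-57. -55. -55. -54. -53.] | 69 25 [-59. -57. -56. -53. -49.] | 75 82 [-59. -54. -50. -45. -36.] | 81 79 [-50. -41. -38. -32. -26.] | 87 84 [-37. -28. -24. -20. -11.] | 
top
```

Emit:
{"method": "apply_moves", "body": {"commands": [[0, 0, 0, 0.1, 0], [0, 0.02, -0.2, 0, 0], [0, 0.03, -0.35, 0, 0], [0, 0.04, -0.4, 0, 0], [0, 0.04, -0.4, 0, 0], [0, 0.03, -0.3, -0.1, 0], [0, 0, -0.1, -0.07, 0], [0, 0, 0, 0, 0]]}}

```text
clock: 15.92
position: [0.5044, -0.0115, 0.0359]
ee_rot: [-2.101, -2.334, 0.001]
force: [1.2, 1.2, -1.0]
width: 0.653
gripper_force: 5.0
```

Emit:
{"method": "apply_moves", "body": {"commands": [[0, -0.005, 0.05, -0.03, 0], [0, -0.005, 0.05, -0.03, 0], [0, -0.005, 0.05, -0.03, 0], [0, -0.005, 0.05, -0.03, 0], [0, -0.005, 0.05, -0.03, 0], [0, 0, 0, 0, 0]], "newtons": 3}}

```text
clock: 16.68
position: [0.5033, 0.004, 0.0273]
ee_rot: [-2.101, -2.336, -0.0]
force: [-0.2, 0.6, -0.4]
width: 0.653
gripper_force: 3.0
```

Run:
```python
from h import *
look()
```

```text
[0.5033 0.004  0.0273] [-0.2  0.6 -0.4] 0.653
scene
9 12 [-41. -40. -40. -40. -39.] | 15 11 [-43. -42. -41. -41. -40.] | 21 12 [-45. -44. -44. -43. -42.] | 27 15 [-47. -46. -45. -44. -43.] | 33 12 [-48. -48. -47. -47. -46.] | 39 9 [-50. -49. -49. -48. -48.] | 45 12 [-51. -51. -50. -50. -49.] | 51 12 [-54. -54. -53. -53. -51.] | 57 15 [-55. -54. -54. -53. -52.] | 63 25 [-57. -56. -55. -52. -44.] | 69 98 [-58. -52. -48. -43. -29.] | 75 127 [-47. -36. -29. -23. -11.] | 81 50 [-34. -21. -16. -13.  -0.] | 
top
9 146 [68. 76. 85. 93. 99.] | 15 34 [68. 76. 81. 90. 99.] |
```

Emit:
{"method": "apply_moves", "body": {"commands": [[0, -0.005, 0.06, -0.03, 0], [0, -0.005, 0.06, -0.03, 0], [0, -0.005, 0.06, -0.03, 0], [0, -0.005, 0.06, -0.03, 0], [0, -0.005, 0.06, -0.03, 0], [0, 0, 0, 0, 0]]}}

```text
clock: 17.52
position: [0.5017, 0.0221, 0.0182]
ee_rot: [-2.1, -2.336, -0.0]
force: [-0.2, -0.3, -1.6]
width: 0.653
gripper_force: 3.0
```

Run:
```python
from h import *
look()
```

```text
[0.5017 0.0221 0.0182] [-0.2 -0.3 -1.6] 0.653
scene
9 22 [-64. -50. -49. -48. -47.] | 15 17 [-52. -50. -49. -49. -48.] | 21 23 [-53. -51. -50. -49. -49.] | 27 18 [-54. -51. -50. -50. -49.] | 33 19 [-53. -51. -51. -50. -49.] | 39 21 [-54. -52. -52. -51. -49.] | 45 18 [-54. -52. -52. -52. -50.] | 51 19 [-54. -53. -53. -52. -51.] | 57 24 [-54. -53. -52. -52. -51.] | 63 23 [-55. -54. -53. -52. -47.] | 69 171 [-55. -46. -38. -25. -10.] | 75 81 [-48. -30. -19.   1.   5.] | 
top
9 106 [64. 78. 86. 92. 98.] | 15 36 [68. 82. 88. 95. 98.] |
```

Emit:
{"method": "apply_moves", "body": {"commands": [[0, -0.005, 0.05, -0.03, 0], [0, -0.005, 0.05, -0.03, 0], [0, -0.003, 0.03, -0.02, 0], [0, 0, 0, 0, 0], [100, 0, 0, 0, 0], [100, 0, 0, 0, 0], [100, 0, 0, 0, 0]]}}

```text
clock: 18.5
position: [0.5011, 0.0294, 0.0136]
ee_rot: [-2.101, -2.335, -0.0]
force: [-0.8, -0.7, 0.9]
width: 0.93
gripper_force: 0.0
```

Run:
```python
from h import *
look()
```

```text
[0.5011 0.0294 0.0136] [-0.8 -0.7  0.9] 0.93
scene
9 39 [-76. -54. -53.  62.  91.] | 15 23 [-54. -53. -52. -50.  90.] | 21 22 [-56. -54. -53. -52. -49.] | 27 20 [-56. -54. -53. -52. -51.] | 33 24 [-56. -55. -53. -52. -49.] | 39 21 [-55. -54. -53. -51. -50.] | 45 24 [-57. -54. -53. -52. -50.] | 51 23 [-55. -54. -53. -52. -50.] | 57 20 [-55. -54. -54. -52. -51.] | 63 26 [-56. -54. -53. -51.  -4.] | 69 240 [-54. -44. -31. -17.   6.] | 75 14 [-52. -41. -28. -24.  -2.] | 
top
9 98 [67. 84. 90. 95. 99.] | 15 29 [69. 76. 84. 90. 98.] |
```

Emit:
{"method": "apply_moves", "body": {"commands": [[100, 0, 0, 0.26, 0], [100, 0.02, -0.19, 0, 0], [100, 0.02, -0.19, 0, 0], [100, 0, 0, 0, -0.03], [0, 0, 0, 0, 0], [0, 0, 0, 0, 0], [0, 0, 0, 0, 0], [0, 0, 0, 0, 0], [0, 0, 0, 0.1, 0], [0, 0, 0, 0, 0]], "newtons": 15}}

```text
clock: 19.85
position: [0.5038, 0.0066, 0.0357]
ee_rot: [2.118, 2.319, 0.001]
force: [0.7, -0.3, -1.6]
width: 0.655
gripper_force: 15.0
```

Run:
```python
from h import *
look()
m=np.load("m.npz"); a=m["a"]
im,_=cloud("scene"); save("pics/c1.png",im[120:280,180:360],3)
```

```text
[0.5038 0.0066 0.0357] [ 0.7 -0.3 -1.6] 0.655
scene
9 12 [-48. -31. -31. -29. -28.] | 15 24 [-33. -31. -30. -30. -28.] | 21 20 [-34. -32. -31. -30. -28.] | 27 21 [-34. -31. -30. -30. -29.] | 33 24 [-32. -31. -30. -29. -28.] | 39 21 [-32. -31. -31. -30. -28.] | 45 21 [-34. -31. -30. -30. -28.] | 51 26 [-33. -32. -31. -29. -27.] | 57 20 [-32. -31. -30. -29. -28.] | 63 22 [-32. -31. -30. -29. -28.] | 69 29 [-32. -31. -30. -29. -16.] | 75 149 [-32. -23. -15.  -3.  22.] | 81 23 [-32. -28. -15. -10.  20.] | 
top
9 140 [65. 76. 85. 93. 99.] | 15 40 [65. 79. 85. 93. 99.] |
```

View pics/c1.png

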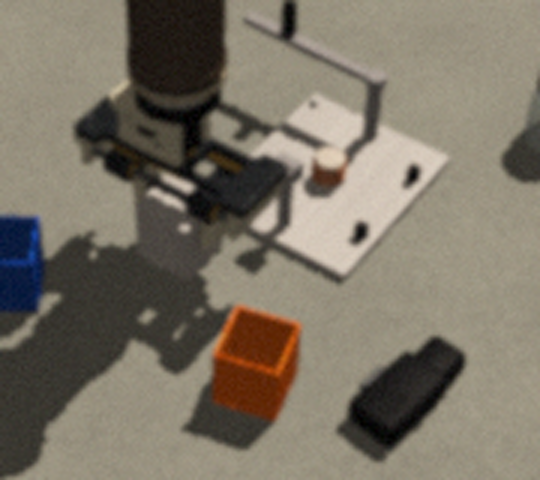

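Emit:
{"method": "apply_moves", "body": {"commands": [[0, 0, 0, 0.3, 0], [0, 0, 0, 0.6, 0], [0, 0, 0, 0.6, 0], [0, 0, 0, 0.4, 0], [0, 0.1, 0.33, 0, -0.02], [0, 0.15, 0.5, 0, 0], [0, 0.15, 0.5, 0, 0], [0, 0.15, 0.5, 0, 0], [0, 0.15, 0.5, 0, 0], [0, 0.1, 0.35, 0, 0], [0, 0.04, 0.15, 0, 0], [0, 0, 0, 0, 0]]}}

```text
clock: 21.5
position: [0.5537, 0.1762, 0.149]
ee_rot: [-2.13, -2.309, 0.001]
force: [-1.1, 0.1, -1.1]
width: 0.655
gripper_force: 15.0
```

Run:
```python
from h import *
m=np.load("m.npz")
for n in("wa","wb"):
    w=m[n].reshape(-1,3); k=(np.hypot(w[:,0]-.5544,w[:,1]-.176)<.025)&(w[:,2]>.036)&(w[:,2]<.045); p=w[k]
    print(n,k.sum(),p.min(0),p.max(0),p.mean(0), cv2.minEnclosingCircle((p[:,:2]*1000).astype(np.float32)))
s=observe();print(s['position'],s['width'],s['force'])
```

```text
wa 75 [0.5404316  0.15713188 0.03621086] [0.57287253 0.19029638 0.04443154] [0.55666879 0.17249086 0.0403156 ] ((556.64794921875, 173.71414184570312), 18.0178279876709)
wb 111 [0.53892122 0.16029912 0.03626746] [0.57123633 0.19181677 0.04441967] [0.55448414 0.17586964 0.04022674] ((555.1275024414062, 176.28257751464844), 16.8005313873291)
[0.55372934 0.17624845 0.14901081] 0.6551638017799484 [-1.07879021  0.05940226 -1.09315988]
```

Emit:
{"method": "apply_moves", "body": {"commands": [[0, 0.025, -0.01, -0.2, 0], [0, 0, 0, -0.35, 0], [0, 0, 0, -0.35, 0], [0, 0, 0, -0.3, 0], [0, 0, 0, -0.3, 0], [0, 0, 0, -0.2, 0], [0, 0, 0, -0.05, 0], [0, 0, 0, 0, 0]]}}

```text
clock: 22.5
position: [0.5556, 0.1759, 0.0444]
ee_rot: [2.13, 2.309, 0.001]
force: [1.2, -0.4, -0.9]
width: 0.654
gripper_force: 15.0
```

Emit:
{"method": "apply_moves", "body": {"commands": [[0, 0, 0, -0.04, 0], [0, 0, 0, -0.03, 0], [0, 0, 0, -0.02, 0], [0, 0, 0, 0, 0]]}}

```text
clock: 23.0
position: [0.5555, 0.1757, 0.0392]
ee_rot: [2.13, 2.309, 0.0]
force: [-1.3, -1.6, 2.8]
width: 0.659
gripper_force: 15.0
```

Emit:
{"method": "apply_moves", "body": {"commands": [[0, 0, 0, -0.01, 0], [0, 0, 0, 0, 0], [100, 0, 0, 0, 0], [100, 0, 0, 0, 0], [100, 0, 0, 0, 0], [100, 0, 0, 0, 0], [100, 0, 0, 0.3, 0], [100, 0, 0, 0.6, 0], [100, 0, 0, 0.8, 0], [100, -0.3, -0.6, 0.8, 0], [100, -0.3, -0.9, 0, 0], [100, -0.3, -0.9, 0, 0]], "newtons": 4}}

```text
clock: 24.5
position: [0.5013, 0.0308, 0.1901]
ee_rot: [2.128, 2.308, 0.003]
force: [1.4, -1.0, 0.0]
width: 1.003
gripper_force: 0.0
```

Run:
```python
from h import *
print(observe()['position'])
a,wa=cloud("scene"); b,wb=cloud("top"); save("pics/p1.png",a[100:240,230:350],4)
for w in (wa,wb):
    q=w.reshape(-1,3); k=(np.hypot(q[:,0]-.5555,q[:,1]-.1757)<.05)&(q[:,2]>.07)&(q[:,2]<.085); p=q[k]
    print(k.sum(),cv2.minAreaRect((p[:,:2]*1000).astype(np.float32)))
    A=np.c_[p[:,:2]-[.5555,.1757],np.ones(len(p))]; print("plane",np.linalg.lstsq(A,p[:,2],rcond=None)[0])
    k=(abs(q[:,0]-.4386)<.03)&(abs(q[:,1]-.25)<.03)&(q[:,2]>.12)&(q[:,2]<.14); print("knob",q[k].mean(0))
```

```text
[0.50130698 0.03077864 0.19011706]
350 ((557.2868041992188, 174.46047973632812), (63.870201110839844, 67.17208099365234), 2.3182759284973145)
plane [-0.0150015   0.0200715   0.07859318]
knob [0.44170804 0.25361341 0.13257731]
436 ((555.89013671875, 176.68954467773438), (58.365928649902344, 60.257991790771484), 6.512349605560303)
plane [0.00011366 0.00180084 0.07876003]
knob [0.43818785 0.24928836 0.12925794]
```

View pics/p1.png

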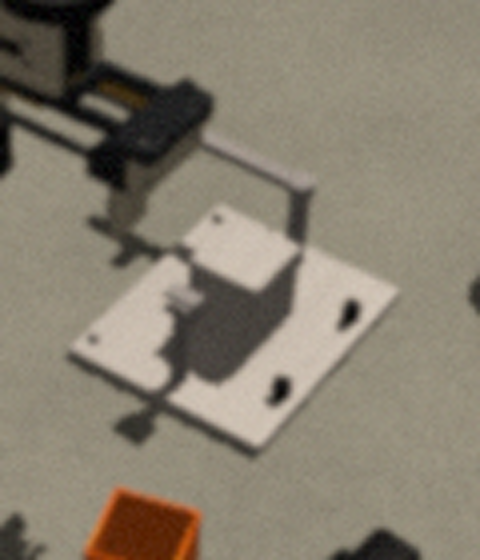

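The can is seated mouth down and level, with its top at z=78.7 mm. Crop (245,250) shows its closed end up, centred by the posts, and the catch at (183,297) is clear. Next I go to the knob.

Emit:
{"method": "apply_moves", "body": {"commands": [[100, -0.15, 0.5, 0, 0], [100, -0.15, 0.52, 0, 0], [100, -0.15, 0.52, 0, 0], [100, -0.15, 0.52, 0, 0], [100, -0.15, 0.52, 0, 0], [100, -0.15, 0.55, 0, 0], [100, -0.13, 0.54, 0, 0], [100, 0, 0, -0.4, 0], [100, 0, 0, -0.5, 0], [100, 0, 0, -0.4, 0], [100, 0, 0, -0.22, 0], [100, 0, 0, 0, 0]], "newtons": 15}}

```text
clock: 26.1
position: [0.4394, 0.2522, 0.0969]
ee_rot: [-2.13, -2.309, 0.001]
force: [-0.1, 0.1, 0.2]
width: 1.001
gripper_force: 0.0
```

Run:
```python
from h import *
print(observe()['position'])
H=np.array([549,256.]);t=np.radians(np.linspace(183,275.5,24))
p=H+110*np.c_[np.cos(t),np.sin(t)];print(p[0],p[-1]);print(np.round(np.diff(p,axis=0)/60,3).tolist())
```

```text
[0.43936931 0.25219573 0.09694341]
[439.15075118 250.24304481] [559.54303278 146.50641818]
[[0.011, -0.128], [0.02, -0.127], [0.029, -0.125], [0.038, -0.123], [0.046, -0.12], [0.055, -0.116], [0.063, -0.112], [0.07, -0.108], [0.078, -0.103], [0.085, -0.097], [0.091, -0.091], [0.097, -0.084], [0.103, -0.077], [0.108, -0.07], [0.113, -0.062], [0.117, -0.054], [0.12, -0.045], [0.123, -0.037], [0.126, -0.028], [0.127, -0.019], [0.128, -0.01], [0.129, -0.001], [0.128, 0.008]]
```

Emit:
{"method": "apply_moves", "body": {"commands": [[0, 0, -0.03, 0, 0], [0, 0, 0, 0, 0], [0, 0, 0, 0, 0], [0, 0, 0, 0, 0], [0, 0, 0, 0, 0], [0, 0, 0, 0, 0], [0, 0.011, -0.128, 0, 0], [0, 0.02, -0.127, 0, 0], [0, 0.029, -0.125, 0, 0], [0, 0, 0, 0, 0]]}}

```text
clock: 27.35
position: [0.4435, 0.2264, 0.0969]
ee_rot: [2.132, 2.307, -0.0]
force: [0.5, -0.3, -0.6]
width: 0.013
gripper_force: 0.0
```

Run:
```python
from h import *
a,wa=cloud("scene"); b,wb=cloud("top"); save("pics/k1.png",np.hstack([a[70:230,210:360],b[150:310,100:250]]),2.5)
```

```text
(no output)
```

View pics/k1.png

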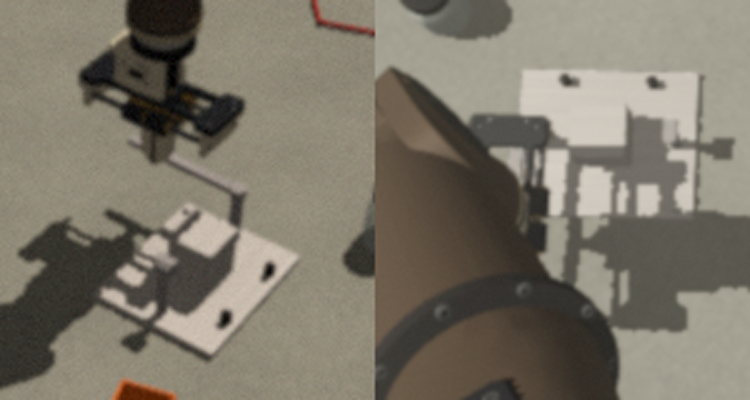

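Run:
```python
from h import *
s=observe();print(s['position'],s['width'],s['gripper_force'])
def bar(w,lab):
    q=w.reshape(-1,3); k=(q[:,2]>.08)&(q[:,2]<.096)&(q[:,0]<.545)&(q[:,0]>.37)&(q[:,1]>.2)&(q[:,1]<.29); p=q[k]*1000
    for x in range(375,545,15):
        t=p[abs(p[:,0]-x)<7]; 
        if len(t)>2: print(lab,x,len(t),np.round(np.percentile(t[:,1],[5,50,95])))
a,wa=cloud("scene")
bar(np.load("m.npz")["wa"],"before"); bar(wa,"now")
q=wa.reshape(-1,3); k=(abs(q[:,0]-.44)<.045)&(abs(q[:,1]-.24)<.04)&(q[:,2]>.1)&(q[:,2]<.15); p=q[k]*1000
for z in range(100,150,8):
    t=p[abs(p[:,2]-z)<4]
    if len(t): print(z,len(t),t.min(0).round(),t.max(0).round())
```

```text
[0.44333505 0.22743435 0.09695164] 0.0022168657685653886 0.0
before 390 13 [240. 247. 252.]
before 405 16 [240. 245. 253.]
before 420 17 [243. 246. 257.]
before 435 14 [241. 244. 251.]
before 450 20 [241. 247. 256.]
before 465 20 [241. 249. 257.]
before 480 22 [244. 249. 258.]
before 495 18 [245. 249. 258.]
before 510 21 [244. 250. 258.]
before 525 19 [245. 250. 258.]
before 540 20 [243. 250. 260.]
now 390 16 [240. 244. 252.]
now 405 10 [240. 243. 249.]
now 450 15 [243. 248. 258.]
now 465 17 [243. 247. 255.]
now 480 23 [243. 249. 258.]
now 495 21 [243. 249. 257.]
now 510 20 [244. 251. 258.]
now 525 19 [246. 252. 258.]
now 540 17 [246. 249. 262.]
100 3 [443. 215. 101.] [453. 221. 103.]
108 17 [433. 215. 104.] [462. 223. 112.]
116 24 [431. 214. 112.] [464. 238. 119.]
124 29 [432. 215. 120.] [464. 238. 128.]
132 28 [424. 212. 128.] [464. 234. 136.]
140 29 [425. 213. 136.] [467. 233. 144.]
148 11 [429. 215. 144.] [466. 232. 149.]
```

Emit:
{"method": "apply_moves", "body": {"commands": [[60, 0, 0, 0, 0], [60, 0, 0, 0, 0], [60, 0, 0, 0, 0], [60, 0, 0, 0, 0], [60, 0, 0, 0, 0], [60, 0, 0, 0, 0], [60, 0, 0, 0, 0], [60, -0.06, 0.19, 0, 0], [60, 0, 0.19, 0, 0], [60, 0, 0, 0, 0]]}}

```text
clock: 28.75
position: [0.4394, 0.252, 0.0971]
ee_rot: [-2.128, -2.311, -0.002]
force: [-0.1, -0.2, -0.5]
width: 0.595
gripper_force: 0.0
```

Emit:
{"method": "apply_moves", "body": {"commands": [[0, 0, 0, 0, 0], [0, 0, 0, 0, 0], [0, 0, 0, 0, 0], [0, 0, 0, 0, 0], [0, 0, 0, 0, 0], [0, 0, 0, 0, 0], [0, 0, 0, 0, 0], [0, 0, 0, 0, 0], [0, 0, 0, 0, 0]]}}

```text
clock: 29.88
position: [0.4377, 0.2499, 0.0967]
ee_rot: [-2.129, -2.309, 0.005]
force: [-7.8, -0.8, 5.2]
width: 0.17
gripper_force: 15.0
```

Emit:
{"method": "apply_moves", "body": {"commands": [[0, 0.011, -0.128, 0, 0], [0, 0.02, -0.127, 0, 0], [0, 0.029, -0.125, 0, 0], [0, 0.038, -0.123, 0, 0], [0, 0.046, -0.12, 0, 0], [0, 0.055, -0.116, 0, 0], [0, 0.063, -0.112, 0, 0], [0, 0.07, -0.108, 0, 0], [0, 0.078, -0.103, 0, 0], [0, 0.085, -0.097, 0, 0]]}}

```text
clock: 31.12
position: [0.4651, 0.1776, 0.0963]
ee_rot: [-2.129, -2.308, 0.015]
force: [-13.9, -9.4, 14.5]
width: 0.167
gripper_force: 15.0
```

Emit:
{"method": "apply_moves", "body": {"commands": [[25, 0, 0, 0.03, 0], [25, 0, 0, 0, 0], [25, 0, 0, 0, 0]], "newtons": 8}}

```text
clock: 31.5
position: [0.4692, 0.1807, 0.0986]
ee_rot: [-2.13, -2.309, 0.0]
force: [-2.2, -1.8, 0.7]
width: 0.253
gripper_force: 1.1
```

Run:
```python
from h import *
s=observe();print(s['position'],s['width'],s['force'])
y=0
for n in("wa","wb"):
    w=np.load("m.npz")[n].reshape(-1,3)
    k=(w[:,2]>.084)&(w[:,2]<.096)&(w[:,0]<.6)&(w[:,0]>.37)&(w[:,1]>.23)&(w[:,1]<.29); p=w[k]*1000
    print(n,k.sum(),cv2.minAreaRect(p[:,:2].astype(np.float32)),p.max(0),np.polyfit(p[:,0],p[:,1],1))
for n in("scene","top"):
    _,w=cloud(n); w=w.reshape(-1,3); k=(w[:,2]>.084)&(w[:,2]<.095)&(w[:,0]<.6)&(w[:,0]>.35)&(w[:,1]>.1)&(w[:,1]<.29); p=w[k]*1000
    r=cv2.minAreaRect(p[:,:2].astype(np.float32)); print(n,k.sum(),r,cv2.boxPoints(r).round().tolist())
```

```text
[0.46917077 0.18068925 0.09864335] 0.2528251285291948 [-2.15764361 -1.84737501  0.71119352]
wa 239 ((472.7928771972656, 250.99417114257812), (174.07095336914062, 22.97162437438965), 2.071012258529663) [559.69857059 265.24097276  95.62031461] [4.19838579e-02 2.29086672e+02]
wb 377 ((470.618408203125, 253.9600830078125), (172.1212615966797, 21.001628875732422), 1.4720044136047363) [556.71005082 266.43568063  95.845023  ] [4.85453541e-02 2.28763412e+02]
scene 241 ((534.2771606445312, 159.52264404296875), (173.4842987060547, 138.85440063476562), 43.697654724121094) [[424.0, 150.0], [520.0, 49.0], [645.0, 169.0], [549.0, 270.0]]
top 3 ((557.8556518554688, 100.93995666503906), (0.9592083096504211, 8.003708839416504), 76.1624526977539) [[554.0, 101.0], [562.0, 100.0], [562.0, 100.0], [554.0, 102.0]]
```

Emit:
{"method": "apply_moves", "body": {"commands": [[0, 0, 0, 0, 0], [0, 0, 0, 0, 0], [0, 0, 0, 0, 0]]}}

```text
clock: 31.98
position: [0.4673, 0.1792, 0.0981]
ee_rot: [-2.13, -2.308, 0.007]
force: [-8.3, -6.3, 5.1]
width: 0.17
gripper_force: 8.0
```

Run:
```python
from h import *
s=observe();P=s['position'][:2]*1000;print(s['position'],s['width'],s['force'])
H=np.array([548,255.]);d=P-H;r=np.hypot(*d);a=np.degrees(np.arctan2(d[1],d[0]))%360;print(r,a)
t=np.radians(np.arange(a,277,3.8))
p=H+r*np.c_[np.cos(t),np.sin(t)];print(np.degrees(t[-1]),p[-1]);print(np.round(np.diff(p,axis=0)/60,3).tolist())
```

```text
[0.4672556  0.17924036 0.0981453 ] 0.17049162281420374 [-8.27015918 -6.31680104  5.0562439 ]
110.72118356270342 223.17570535076226
276.3757053507624 [560.29531541 144.96361643]
[[0.087, -0.086], [0.092, -0.08], [0.097, -0.074], [0.102, -0.068], [0.106, -0.061], [0.11, -0.053], [0.113, -0.046], [0.116, -0.038], [0.118, -0.031], [0.12, -0.023], [0.121, -0.015], [0.122, -0.007], [0.122, 0.001], [0.122, 0.01]]
```

Emit:
{"method": "apply_moves", "body": {"commands": [[0, 0.05, -0.11, 0, 0], [0, 0.092, -0.08, 0, 0], [0, 0.097, -0.074, 0, 0], [0, 0.102, -0.068, 0, 0], [0, 0.106, -0.061, 0, 0], [0, 0.11, -0.053, 0, 0], [0, 0.113, -0.046, 0, 0], [0, 0.116, -0.038, 0, 0], [0, 0.118, -0.031, 0, 0], [0, 0, 0, 0, 0]]}}

```text
clock: 33.22
position: [0.5245, 0.1455, 0.0984]
ee_rot: [2.132, 2.306, -0.001]
force: [-1.1, -5.6, -2.8]
width: 0.173
gripper_force: 8.0
```

Emit:
{"method": "apply_moves", "body": {"commands": [[0, 0.12, -0.02, 0, 0], [0, 0.121, -0.015, 0, 0], [0, 0.122, -0.007, 0, 0], [0, 0.1, 0, 0, 0], [0, 0.06, 0.0, 0, 0], [0, 0, 0, 0, 0]]}}

```text
clock: 33.98
position: [0.5556, 0.1449, 0.0988]
ee_rot: [2.13, 2.309, 0.002]
force: [1.1, -2.2, -5.1]
width: 0.171
gripper_force: 8.0
```

Continuing until it meets the stop.

Emit:
{"method": "apply_moves", "body": {"commands": [[0, 0.04, 0.003, 0, 0], [0, 0.04, 0.003, 0, 0], [0, 0.04, 0.003, 0, 0], [0, 0, 0, 0, 0]]}}

```text
clock: 34.48
position: [0.5582, 0.1448, 0.0984]
ee_rot: [-2.127, -2.308, 0.01]
force: [-15.6, -3.8, 8.8]
width: 0.21
gripper_force: 8.0
```

Emit:
{"method": "apply_moves", "body": {"commands": [[60, 0, 0, 0, 0], [60, 0, 0, 0, 0], [60, 0, 0, 0, 0], [60, 0, 0, 0, 0], [60, 0, 0, 0, 0], [60, 0, 0, 0.3, 0], [60, 0, 0, 0.6, 0], [60, 0, 0, 0.6, 0], [60, 0, -0.6, 0.4, 0], [60, -0.2, -0.9, 0, 0], [60, -0.2, -0.9, 0, 0], [60, -0.2, -0.9, 0, 0]]}}

```text
clock: 35.98
position: [0.5259, -0.0544, 0.2142]
ee_rot: [2.129, 2.308, 0.002]
force: [0.2, -1.4, 0.3]
width: 0.602
gripper_force: 0.0
```

Run:
```python
from h import *
print(observe()['position'],observe()['force'])
a,wa=cloud("scene"); b,wb=cloud("top"); save("pics/f1.png",np.hstack([a[100:240,230:360],b[140:280,130:260]]),2.8)
q=wb.reshape(-1,3)
k=(q[:,2]>.122)&(q[:,2]<.137)&(np.hypot(q[:,0]-.557,q[:,1]-.146)<.03); print("knob",q[k].mean(0),k.sum())
k=(q[:,2]>.086)&(q[:,2]<.095)&(abs(q[:,0]-.557)<.03)&(q[:,1]<.25)&(q[:,1]>.115); p=q[k]*1000; f=np.polyfit(p[:,1],p[:,0],1); print("bar angle",np.degrees(np.arctan(f[0])),np.polyval(f,[255,95]))
k=(abs(q[:,0]-.5555)<.03)&(abs(q[:,1]-.177)<.03)&(q[:,2]>.07)&(q[:,2]<.083);p=q[k]
print("top",k.sum(),np.linalg.lstsq(np.c_[p[:,:2]-[.5555,.177],np.ones(len(p))],p[:,2],rcond=None)[0],cv2.minAreaRect((p[:,:2]*1000).astype(np.float32)))
```

```text
[ 0.5259321  -0.05440063  0.21423619] [ 0.2017777  -1.36733193  0.30627528]
knob [0.55649795 0.14604635 0.12991014] 32
bar angle -4.452892908675392 [548.10595135 560.56587036]
top 333 [-0.00436969  0.0030603   0.07831427] ((555.6689453125, 176.64959716796875), (58.42897033691406, 58.7169189453125), 3.0269510746002197)
```

View pics/f1.png

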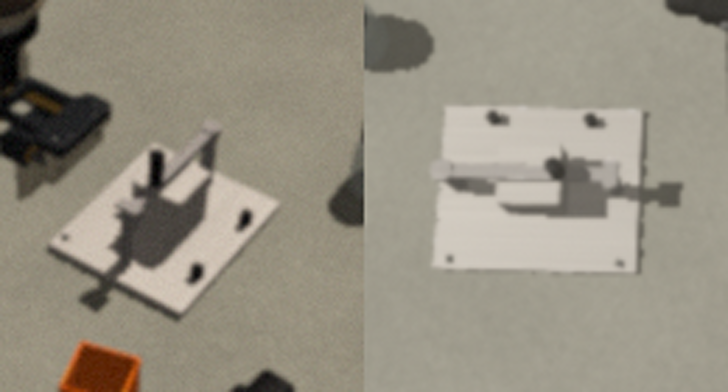

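The picture shows the bar across the can from the hinge (438,170) to the catch (610,170), parallel to the plate (4.45° against about 4.5°). The can is level under it.

```bash
python3 -c "
from cell import arm
print(arm.sign_off())"
```

```text
the job is handed in; nothing more can be done
None
```

The can is mouth down over the coil with its rim flat on the plate, the bar is pushed home in its catch against its stop, and the job was handed in at about 36 s.

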